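Clear a dry box, crack its stuck lid and hold it ajar

ROBOT

A 6-joint arm with a two-finger parallel gripper is mounted at the origin on a cart in front of the work surface, level with it; the furniture and walls round the work are solid. World frame = base frame: x ahead of the robot, y to its left, z up, the work surface at z = 0. Lengths are in m, angles in degrees, forces in N, time in s.
With the tool pointing down it reaches from about 0.3 to 0.75 m from the base axis. Payload 8.5 kg.
Tool frame: the origin (TCP) lies midway between the tips of the shut fingers; the grasp point (between the pads) lies 19 mm behind it (env.pinch_z is the z of the grasp point in the tool frame, in m); z points along the fingers, y is the line along which they close (so a half turn about z gives the same grasp; the last joint's range is limited). The gripper opens to 85 mm and grips with 20 to 120 N. Pads are 22 mm wide; open, the fingers measure 114 mm over their backs; the gripper's body (76 mm by 85 mm) begins 54 mm behind the grasp point. The pads swing forward as they close: fully open they stand 13 mm farther back than shut.
Start: joints at [-89.399, 21.807, 74.336, -0, 83.858, -12.336], TCP at [0.123, -0.536, 0.231] pointing down, gripper open.
Joint ranges: [-178.18, 178.18], [-50.72, 133.34], [12.68, 142.11], [-81.47, 261.47], [9.98, 163.14], [-165.26, 165.26]. Speed limits (degrees/s): [136.94, 136.94, 180, 180, 180, 180].

INTERFACE

Orientations are given as a 3x3 rotation matrix whose columns are the frame's x, y, z axes.
In Python, from rig import env gives the robot as it stands.
- The arm moves only by the tool arm_command, never from a script. Its argument "deltas" is a list of rows, each an object of numbers: "rx", "ry", "rz": the turn, a rotation vector about the tool's x, y, z in rad; "dx", "dy", "dz": the shift along the tool's x, y, z in m; "fingers": the finger opening in m, from 0 to 0.0854. In form: [{"rx": .., "ry": .., "rz": .., "dx": .., "dy": .., "dz": .., "fingers": ..}, ...]. A call has 1 to 12 rows; each row shifts and turns the commanded pose from where the row before left it, along the tool's axes as they then stand; what a row does not reach is not made up. A row lasts 1/10 s, in which the tool goes at most 50 mm and 8.59 degrees, less where a joint would pass 70% of its speed; a pose out of reach is approached as far as the arm can. A call is refused whole if a number of a shift passes 0.05 or a number of a turn 0.15, either way. A call with a gripper value outside its range is refused whole. The fingers move at their own pace and stop on an object; "squeeze" is the grip in N (left out, the last holds). Time passes only in rows, so rows that do not move let the fingers close. It gives the time, the measured TCP pose, the force, the opening and the grip force at its end, in the units of the state.
- env.observe(): the state, without advancing time (a new reading comes with each control period).
- env.get_image(name): name is "scene" or "top" or "wrist"; returns a dict with "color" (420x560x3 uint8, blue, green, red), "camera_matrix" (3x3 intrinsics, pixels), "k1" (the pictures are not rectified: a ray, as slopes to the right and down, at radius r is drawn at 1 + k1 r^2 times it, then the intrinsics apply), "eye" and "orientation" of the camera in the world. Camera axes: x right, y up, looking along -z (the intrinsics and any distortion apply to the point x, -y, -z); pixel columns grow to the right and rows downward; lengths in m; the calibration is good to about 2 mm. A picture is of the moment at which its call begins. There is no depth.
- env.close_job(): hands the job in; it is judged then, once.
Trained networks look in a picture, given as the dict that the camera call returned (one of the last four; its "shot" number tells which), for a name from the list of things; names that differ only in an ending like _2 or _b are one class to them, and where a whole thing is asked for, a point or a joint stands for the part that bears it (a point fixed in the world has none). Each returns a list of dicts, best first, with "p" (0 to 1); they miss things now and then, are a little off and sometimes report something else, mostly with a low value. They report only what shows in the picture. A call takes as long as a camera call.
- env.look_for(query, picture): "box" ([left, top, right, bottom] in pixels, round what is visible of it).
- env.tip_of(query, picture): "location" ([column, row] in pixels: a listed point, or the origin of a listed thing).
The state is a dict: "time_s": time; "q": joint angles; "qvel": joint speeds; "joint_efforts": joint torques, N m; "position": TCP position; "tool_rot": TCP orientation; "ft_force": force on the tool from outside, world axes, zero at the start; "wrist_torque": the same for the moment, N m; "grip_width": finger opening in m; "gripper_force": force on a finger pad.
Only numpy, scipy, OpenCV 4.12 (cv2) and the standard library are available. Lean on these libraries where they do the work, as an engineer would, in place of code of your own. Each camera call takes 0.05 s, during which the arm holds its last target. There are 200 camera calls.

TASK

Someone left a thin-walled vial on the lid of the dry box: lift it off gently (grip it with no more than about 40 N) and set it down gently, upright, in the bamboo tray. Then take the clear lid by its knob with a light grip (it is only glued on: again no more than about 40 N), pull the lid straight up until its sticky rubber seal lets go, and hold it level over the box just ajar, about 20 mm above its seat and clear of the seal, without letting it fly up. Finish like this, still holding the knob, with nothing else on the bench disturbed.

Things in the scene. Friction and masses are not known exactly. Their poses are not given: they have to be found in the camera images.
- dry_box: Grey metal dry box fixed to the bench, 130 deep (x) by 150 wide (y), 64 mm high. Origin: centre of its underside, on the bench. Its +x points from the front (with a round dial) to the back, z up. The front looks roughly towards the robot. Its mouth is closed by the clear lid.
- lid: Clear lift-off lid, 138 x 156 x 8 mm plate, 0.24 kg, lying on the rim; origin at the centre of the plate's underside, 66 mm above the bench when shut, axes as the box's. Its skirt reaches 24 mm down into the box. Rubber lips grip a bead on the skirt: pulled straight up, it takes up to about 15 N in the first 4 mm; the lips let go by 6 mm, then nudge it up and are left behind at 12 mm.
- lid_knob (a point): Middle of the head of the black knob at the centre of the lid, the place to grip: round, upright, 28 mm in diameter from 9 mm below to 9 mm above this point, on a 19 mm neck. The lid's top is 27 mm below this point. 101 mm above the bench when shut.
- vial: Small clear vial with a white cap, 34 mm in diameter and 34 mm high, 0.03 kg, standing upright on the lid towards its +y edge, its centre 50 mm or more from the knob's. Origin: centre of its underside. Thin-walled.
- tray: Bamboo tray fixed at the left end of the bench, 335 (x) by 88 (y) outside, walls 7 mm thick and 47 mm high, inner floor 6 mm above the bench. Origin: centre of its underside; its -x end is the one nearer the robot. Another vial, a ring and a hand tool lie in its far (+x) half.
- tray_near (a point): Middle of the empty near half of the tray's floor (on the floor, 95 mm from the tray's centre towards its near end): free floor about 110 mm along the tray and 72 mm across round this point.
- wax_block: Bystander: green wax block, 34 x 62 x 22 mm, loose beside the box. Leave it alone.
- tweezers: Bystander: steel tweezers, 125 mm long, loose beside the box. Leave it alone.
- glue_tube: Bystander: small white tube with a red nozzle, 84 mm long, loose. Leave it alone.
- parts_dish: Bystander: shallow blue dish, 67 mm in diameter, 10 mm high, loose. Leave it alone.
- marker: Bystander: black marker pen, 124 mm long, lying loose in front of the box. Leave it alone.

How it is judged (in metres and radians):
On the way, in this order (a step that is already met when the one before it is completed fails the run):
1. the vial stands upright in the tray, let go, the lid still shut (x of vial in the frame of tray between -0.16 and 0.16 m and y of vial in the frame of tray between -0.036 and 0.036 m and z of vial in the frame of tray below 0.012 m and angle between vial's own z axis and vertical below 0.15 rad and contact force between the fingers and vial below 0.1 N and z of lid in the frame of dry_box below 0.07 m), for 0.3 s.
2. the lid is pulled free of its seal by the knob (z of lid in the frame of dry_box above 0.077 m and contact force between the fingers and lid above 2 N and distance between the grasp point and lid_knob below 0.03 m), for 0.1 s.
At the end, for the whole second after the job is handed in: The lid is held still by its knob, level within 0.2 rad, centred over the box within 15 mm, 12 to 35 mm above its seat and touching nothing of the box; the vial stands upright on the floor of the tray (z of lid in the frame of dry_box between 0.078 and 0.101 m and horizontal distance between lid and dry_box below 0.015 m and angle between lid's own z axis and vertical below 0.2 rad and linear speed of lid below 0.03 m/s and contact force between lid and dry_box below 0.5 N and contact force between the fingers and lid above 2 N and distance between the grasp point and lid_knob below 0.03 m and x of vial in the frame of tray between -0.16 and 0.16 m and y of vial in the frame of tray between -0.036 and 0.036 m and z of vial in the frame of tray below 0.012 m and angle between vial's own z axis and vertical below 0.15 rad); the arm keeps its last pose, push and grip.
It fails at once if the lid flies up more than 60 mm (z of lid in the frame of dry_box above 0.126 m).
It fails at once if the lid or its knob is gripped or pressed too hard (contact force between the fingers and lid above 120 N).
It fails at once if the vial is gripped too hard (contact force between the fingers and vial above 120 N).
It fails at once if the vial is dropped or pushed hard into the tray (contact force between vial and tray above 40 N).
It fails at once if a bystander is moved by more than 20 mm (distance of any of wax_block, tweezers, glue_tube, parts_dish, marker from where it was at the start of the episode above 0.02 m).
It also fails if it takes over 53 s, if anything falls off the work surface, if the arm or the gripper's body presses on something with over 40 N, if the wrist force passes 120 N, or if a joint passes its speed limit or range.

## Working session

There is one attempt and no reset: what is moved stays moved. The work goes in short steps, Python scripts to look and compute and a tool call to move; the robot and the scene stay as the last step left them, time stands still between calls to the robot, and variables do not carry over. Pictures are saved under pics/ and viewed, at most 10 in all, crops included, and the job is handed in when it is done.

Besides the shell and the picture viewer there is one more tool, called by a JSON object that holds its "api" and its "payload", one argument or row to a line. arm_command: Moves the arm, as the interface text tells. Its arguments: {"type":"object","properties":{"deltas":{"type":"array"},"squeeze":{"type":"number"}},"required":["deltas"]}

```bash
mkdir -p pics
cat > h.py <<'E'
import numpy as np, cv2
from rig import env
def ray(im,px):
    K=np.array(im["camera_matrix"]);k=im["k1"]
    d=np.array([(px[0]-K[0,2])/K[0,0],(px[1]-K[1,2])/K[1,1]]);u=d.copy()
    for _ in range(30): u=d/(1+k*(u@u))
    r=np.array(im["orientation"])@np.array([u[0],-u[1],-1.]);return np.array(im["eye"]),r/np.linalg.norm(r)
def onz(im,px,z):
    e,r=ray(im,px);return e+r*(z-e[2])/r[2]
def tri(rs):
    A=0;b=0
    for e,r in rs:
        P=np.eye(3)-np.outer(r,r);A=A+P;b=b+P@e
    return np.linalg.solve(A,b)
def proj(im,X):
    K=np.array(im["camera_matrix"]);c=np.array(im["orientation"]).T@(np.array(X)-np.array(im["eye"]))
    u=np.array([c[0],-c[1]])/-c[2];u=u*(1+im["k1"]*(u@u));return K[0,0]*u[0]+K[0,2],K[1,1]*u[1]+K[1,2]
E
python3 - <<'E'
from h import *
np.set_printoptions(precision=4,suppress=True)
Z=dict(dry_box=0,lid=.066,lid_knob=.101,vial=.074,tray=0,tray_near=.006,wax_block=None,tweezers=None,glue_tube=None,parts_dish=None,marker=None)
ims={}
for n in("scene","top"):
    im=env.get_image(n);ims[n]=im
    cv2.imwrite(f"pics/{n}0.png",im["color"]);print(n,np.array(im["eye"]))
    for q,z in Z.items():
        for d in env.tip_of(q,im)[:2]:
            print(q,round(d["p"],2),np.round(d["location"],1),onz(im,d["location"],z or 0.01))
print({k:np.round(v,3) for k,v in env.observe().items()},env.pinch_z)
cv2.imwrite("pics/both.png",np.hstack([cv2.resize(i["color"],(400,300)) for i in ims.values()]))
E
```

```text
scene [ 0.1078 -0.9639  0.721 ]
dry_box 0.85 [294.  271.2] [ 0.4749 -0.3818  0.01  ]
lid 0.63 [294.6 254.7] [ 0.4726 -0.3876  0.066 ]
lid_knob 0.81 [296.8 242. ] [ 0.4769 -0.389   0.101 ]
lid_knob 0.59 [288.9 240.1] [ 0.4662 -0.3754  0.101 ]
vial 0.82 [281.5 232.3] [ 0.4814 -0.3194  0.074 ]
tray 0.76 [300.9 182.1] [ 0.6736 -0.1011  0.01  ]
tray_near 0.82 [266.5 173.6] [ 0.6162 -0.0072  0.006 ]
tray_near 0.36 [233.4 290.8] [ 0.3371 -0.3603  0.006 ]
wax_block 0.43 [289.8 240.6] [ 0.5197 -0.2917  0.01  ]
tweezers 0.72 [283.4 313.3] [ 0.3949 -0.4697  0.01  ]
glue_tube 0.64 [283.1 328.9] [ 0.3746 -0.5023  0.01  ]
parts_dish 0.68 [235.9 334.4] [ 0.2904 -0.4666  0.01  ]
marker 0.57 [231.8 290.1] [ 0.3338 -0.3602  0.01  ]
marker 0.16 [289.9 238.1] [ 0.5245 -0.2843  0.01  ]
top [ 0.2738 -0.2715  1.2281]
lid 0.78 [338.5 230. ] [ 0.4744 -0.3877  0.066 ]
lid 0.26 [325.5 294.9] [ 0.3327 -0.3593  0.066 ]
vial 0.68 [307.  223.6] [ 0.4862 -0.3181  0.074 ]
tray 0.56 [208.6 143. ] [ 0.69   -0.0843  0.01  ]
tray_near 0.78 [174.2 173.9] [ 0.6134 -0.0054  0.006 ]
tray_near 0.7 [382.4 282.4] [ 0.3656 -0.4
[... 204 characters left out ...]
[ 0.5296 -0.2773  0.01  ]
parts_dish 0.63 [365.9 313.2] [ 0.2961 -0.4542  0.01  ]
marker 0.8 [322.1 298. ] [ 0.3285 -0.3559  0.01  ]
{'time_s': np.float64(1.2), 'q': array([-89.399,  21.807,  74.333,  -0.001,  83.858, -12.337]), 'qvel': array([-0.056,  0.096, -0.157,  0.081, -0.064,  0.033]), 'joint_efforts': array([  0.   , -44.834, -23.146,  -0.   ,   0.001,  -0.   ]), 'position': array([ 0.123, -0.536,  0.231]), 'tool_rot': array([[ 0.975,  0.224, -0.   ],
       [ 0.224, -0.975, -0.   ],
       [-0.   ,  0.   , -1.   ]]), 'ft_force': array([-0.243,  0.24 , -0.198]), 'wrist_torque': array([-0.04 , -0.02 , -0.011]), 'gripper_force': np.float64(0.0), 'grip_width': np.float64(0.085)} -0.0187
```

View pics/top0.png

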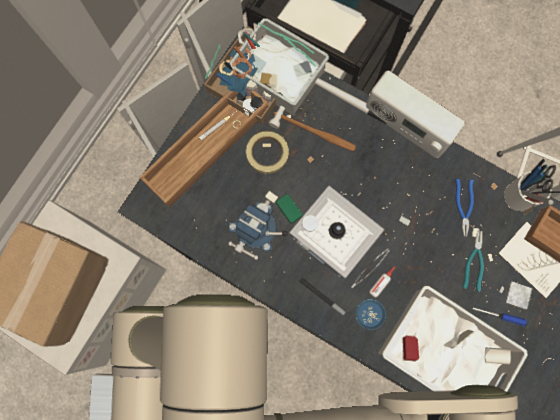

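View pics/scene0.png

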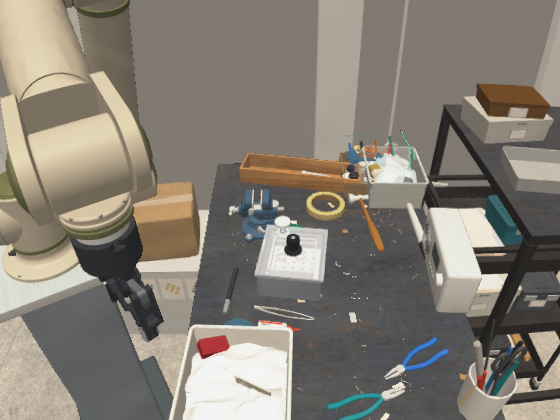

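Run:
```python
from h import *
c=cv2.imread("pics/top0.png");d=cv2.imread("pics/scene0.png")
a=cv2.resize(c[150:290,230:410],(540,420),interpolation=cv2.INTER_CUBIC)
b=cv2.resize(c[80:220,130:300],None,fx=1.5,fy=1.5,interpolation=cv2.INTER_CUBIC)
e=cv2.resize(d[145:305,220:370],(510,544),interpolation=cv2.INTER_CUBIC)[:420]
cv2.imwrite("pics/z1.png",a)
t=env.get_image("top");s=env.get_image("scene")
np.set_printoptions(precision=4,suppress=True)
for q in("lid_knob","vial","tray","tray_near","lid"):
    T=env.tip_of(q,t);S=env.tip_of(q,s)
    for x in T[:2]:
        for y in S[:2]:
            print(q,round(x["p"],2),round(y["p"],2),np.round(x["location"]),np.round(y["location"]),tri([ray(t,x["location"]),ray(s,y["location"])]))
for q in("vial","lid_knob","dry_box","tray"):
    print(q,[(i["box"],round(i["p"],2)) for i in env.look_for(q,t)[:2]],[(i["box"],round(i["p"],2)) for i in env.look_for(q,s)[:2]])
```

```text
lid_knob 0.91 0.59 [338. 228.] [296. 237.] [ 0.4745 -0.3837  0.1099]
lid_knob 0.29 0.59 [325. 298.] [296. 237.] [ 0.3879 -0.3886  0.1461]
vial 0.5 0.71 [308. 225.] [292. 240.] [ 0.4953 -0.3248  0.0447]
vial 0.5 0.63 [308. 225.] [282. 230.] [ 0.4816 -0.3204  0.0814]
tray 0.94 0.64 [209. 146.] [302. 178.] [ 0.6842 -0.0871  0.0119]
tray_near 0.76 0.84 [180. 174.] [267. 175.] [ 0.6121 -0.0196  0.0097]
tray_near 0.76 0.22 [180. 174.] [279. 329.] [ 0.8464  0.2185 -1.0941]
lid 0.65 0.66 [337. 229.] [292. 252.] [ 0.4722 -0.3829  0.0707]
vial [([300.7, 215.5, 317.8, 232.9], 0.68)] [([274.9, 215.1, 289.7, 237.8], 0.86)]
lid_knob [([292.3, 187.8, 381.3, 278.6], 0.75)] [([257.8, 225.0, 329.2, 282.9], 0.93)]
dry_box [([295.6, 242.1, 317.5, 264.5], 0.68)] [([257.7, 278.3, 324.1, 297.5], 0.61)]
tray [([141.2, 87.8, 265.3, 208.8], 0.83)] [([239.5, 151.7, 362.9, 195.5], 0.64)]
```

View pics/z1.png

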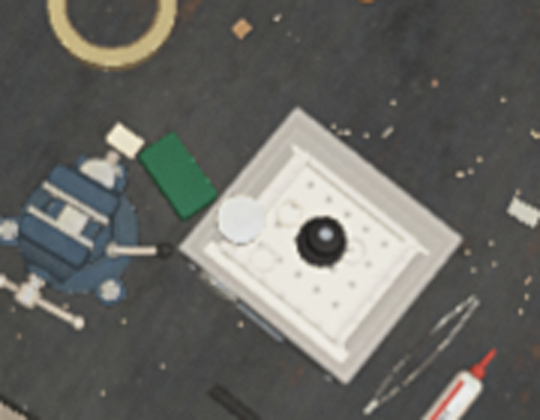

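Run:
```python
from h import *
np.set_printoptions(precision=4,suppress=True)
t=env.get_image("top");s=env.get_image("scene")
C=[onz(t,p,.074)[:2] for p in((329.3,186),(384,230),(345,277.3),(290,232.3))]
print("lid",C,np.mean(C,0))
for i in range(4):
    v=C[i]-C[i-1];print(np.linalg.norm(v),np.degrees(np.arctan2(v[1],v[0])))
print("knob",onz(t,(337.3,230.3),.110),"vial",onz(t,(310.7,223),.108),onz(t,(309.2,224.2),.108))
print("vial scene cap",onz(s,(282.3,222),.108))
print("vise",tri([ray(t,(255,221.7)),ray(s,(258,192))]),tri([ray(t,(285,233.3)),ray(s,(284,210))]))
d=cv2.resize(s["color"][140:310,220:380],None,fx=4,fy=4,interpolation=cv2.INTER_CUBIC)[:600,:400]
b=cv2.resize(t["color"][80:220,130:270],None,fx=3,fy=3,interpolation=cv2.INTER_CUBIC)[:, :400]
o=np.zeros((600,800,3),np.uint8);o[:d.shape[0],:400]=d;o[:b.shape[0],400:400+b.shape[1]]=b
cv2.imwrite("pics/z2.png",o)
```

```text
lid [array([ 0.5717, -0.367 ]), array([ 0.4746, -0.4865]), array([ 0.3704, -0.4005]), array([ 0.4663, -0.2812])] [ 0.4708 -0.3838]
0.1359067152617564 -39.145774438925336
0.15406161084671186 -129.1162409562987
0.13511772362045427 140.44751987027334
0.15310496721939137 51.1804799947308
knob [ 0.4662 -0.3808  0.11  ] vial [ 0.4813 -0.3246  0.108 ] [ 0.4787 -0.3214  0.108 ]
vial scene cap [ 0.4804 -0.3253  0.108 ]
vise [ 0.4832 -0.2073  0.1133] [ 0.4827 -0.2805  0.1033]
```

View pics/z2.png

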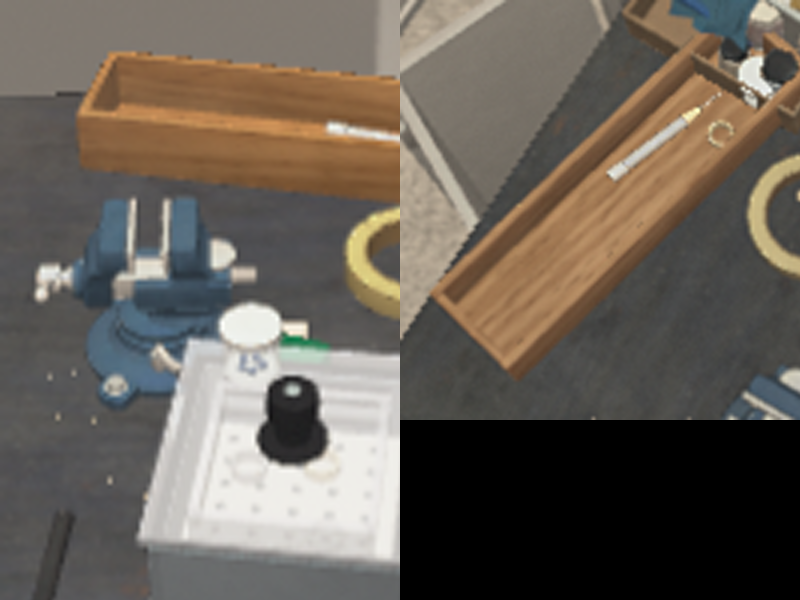

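{"api": "arm_command", "payload": {
  "deltas": [
    {"rz": -0.1322,"fingers": 0.07},
    {"rz": -0.1322},
    {"rz": -0.1322},
    {"rz": -0.1322},
    {"rz": -0.1322},
    {"dx": 0.039,"dy": 0.0143},
    {"dx": 0.039,"dy": 0.0143},
    {"dx": 0.039,"dy": 0.0143},
    {"dx": 0.039,"dy": 0.0143},
    {"dx": 0.039,"dy": 0.0143},
    {"dx": 0.039,"dy": 0.0143},
    {"dx": 0.039,"dy": 0.0143}
  ],
  "squeeze": 25
}}

```text
invalid input
```

{"api": "arm_command", "payload": {
  "deltas": [
    {"dx": 0.039,"dy": 0.0143},
    {"dx": 0.039,"dy": 0.0143},
    {"dx": 0.0385,"dy": 0.0143},
    {"dx": 0},
    {"dx": 0}
  ]
}}

```text
invalid input
```

Run:
```python
from h import *
np.set_printoptions(precision=4,suppress=True)
w=env.get_image("wrist");o=env.observe();print(o["position"],o["tool_rot"],o["grip_width"],o["time_s"],w["eye"])
c=w["color"].copy()
for X in((.480,-.3245,.108),(.467,-.382,.110)): cv2.circle(c,tuple(int(round(v)) for v in proj(w,X)),4,(0,0,255),-1)
cv2.imwrite("pics/w1.png",c)
for q,z in(("lid_knob",.101),("vial",.074)):
    for d in env.tip_of(q,w)[:2]: print(q,d["p"],d["location"],onz(w,d["location"],z))
    for d in env.look_for(q,w)[:2]: print(q,d["p"],d["box"])
t=env.get_image("top")
n=onz(t,(142.3,176.7),.047);m=onz(t,(167.7,206),.047);f=onz(t,(130+390/3,80+115/3),.047)
print("tray",n,m,f,np.linalg.norm(n-m),np.degrees(np.arctan2(*(f-m)[1::-1])),np.degrees(np.arctan2(*(n-m)[1::-1])))
```

```text
[ 0.1231 -0.536   0.2313] [[ 0.9746  0.2239 -0.    ]
 [ 0.2239 -0.9746  0.    ]
 [-0.     -0.     -1.    ]] 0.08519455234450089 2.35 [ 0.2018 -0.518   0.3743]
tray [0.5944 0.0592 0.047 ] [ 0.5265 -0.0039  0.047 ] [ 0.7396 -0.2077  0.047 ] 0.09271749178242525 -43.71426508579707 42.937434696361485
```

View pics/w1.png

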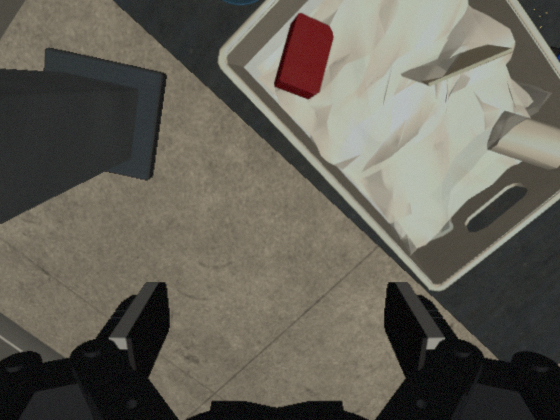

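The arm did not move: the wrist picture still shows the start view, with the paper-filled bin at the upper right. The rows probably need every key.

{"api": "arm_command", "payload": {
  "deltas": [
    {"rx": 0,"ry": 0,"rz": -0.1322,"dx": 0,"dy": 0,"dz": 0,"fingers": 0.07},
    {"rx": 0,"ry": 0,"rz": -0.1322,"dx": 0,"dy": 0,"dz": 0,"fingers": 0.07},
    {"rx": 0,"ry": 0,"rz": -0.1322,"dx": 0,"dy": 0,"dz": 0,"fingers": 0.07},
    {"rx": 0,"ry": 0,"rz": -0.1322,"dx": 0,"dy": 0,"dz": 0,"fingers": 0.07},
    {"rx": 0,"ry": 0,"rz": -0.1322,"dx": 0,"dy": 0,"dz": 0,"fingers": 0.07},
    {"rx": 0,"ry": 0,"rz": 0,"dx": 0.039,"dy": 0.0143,"dz": 0,"fingers": 0.07},
    {"rx": 0,"ry": 0,"rz": 0,"dx": 0.039,"dy": 0.0143,"dz": 0,"fingers": 0.07},
    {"rx": 0,"ry": 0,"rz": 0,"dx": 0.039,"dy": 0.0143,"dz": 0,"fingers": 0.07},
    {"rx": 0,"ry": 0,"rz": 0,"dx": 0.039,"dy": 0.0143,"dz": 0,"fingers": 0.07},
    {"rx": 0,"ry": 0,"rz": 0,"dx": 0.039,"dy": 0.0143,"dz": 0,"fingers": 0.07},
    {"rx": 0,"ry": 0,"rz": 0,"dx": 0.039,"dy": 0.0143,"dz": 0,"fingers": 0.07},
    {"rx": 0,"ry": 0,"rz": 0,"dx": 0.039,"dy": 0.0143,"dz": 0,"fingers": 0.07}
  ],
  "squeeze": 25
}}

```text
time_s: 3.8
position: [0.3746, -0.3866, 0.2315]
tool_rot: [[0.632, 0.775, 0.0], [0.775, -0.632, -0.0], [-0.0, 0.0, -1.0]]
ft_force: [-0.6, -0.9, 0.5]
grip_width: 0.0703
gripper_force: 0.0
```

{"api": "arm_command", "payload": {
  "deltas": [
    {"rx": 0,"ry": 0,"rz": 0,"dx": 0.0382,"dy": 0.0142,"dz": 0,"fingers": 0.07},
    {"rx": 0,"ry": 0,"rz": 0,"dx": 0.0382,"dy": 0.0142,"dz": 0,"fingers": 0.07},
    {"rx": 0,"ry": 0,"rz": 0,"dx": 0.0382,"dy": 0.0142,"dz": 0,"fingers": 0.07},
    {"rx": 0,"ry": 0,"rz": 0,"dx": 0,"dy": 0,"dz": 0,"fingers": 0.07},
    {"rx": 0,"ry": 0,"rz": 0,"dx": 0,"dy": 0,"dz": 0,"fingers": 0.07}
  ]
}}

```text
time_s: 4.3
position: [0.479, -0.3253, 0.2311]
tool_rot: [[0.631, 0.776, -0.0], [0.776, -0.631, 0.0], [-0.0, -0.0, -1.0]]
ft_force: [-0.3, -1.1, 0.6]
grip_width: 0.0698
gripper_force: 0.0
```

Run:
```python
from h import *
np.set_printoptions(precision=4,suppress=True)
w=env.get_image("wrist");o=env.observe();print(o["position"],o["grip_width"],o["time_s"],w["eye"])
c=w["color"].copy()
for X in((.480,-.3245,.108),(.467,-.382,.110)): cv2.circle(c,tuple(int(round(v)) for v in proj(w,X)),3,(0,0,255),-1)
cv2.imwrite("pics/w2.png",c)
for q,z in(("lid_knob",.101),("vial",.074)):
    for d in env.tip_of(q,w)[:2]: print(q,d["p"],d["location"],onz(w,d["location"],z))
    for d in env.look_for(q,w)[:2]: print(q,d["p"],d["box"])
```

```text
[ 0.4784 -0.3259  0.2312] 0.07034532679976564 4.35 [ 0.5302 -0.263   0.374 ]
lid_knob 0.96 [318.0, 260.3] [ 0.4731 -0.3857  0.101 ]
lid_knob 0.81 [230.3, 155.3, 399.2, 324.0]
vial 0.61 [280.3, 184.0] [ 0.4849 -0.3236  0.074 ]
vial 0.71 [230.9, 152.4, 400.8, 322.0]
```

View pics/w2.png

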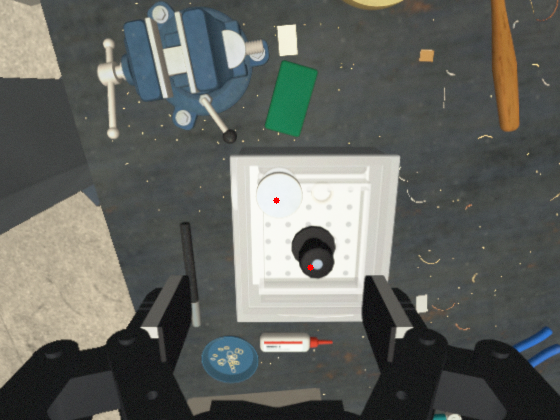

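Run:
```python
from h import *
np.set_printoptions(precision=4,suppress=True)
w=env.get_image("wrist");o=env.observe();p=o["position"];R=np.array(o["tool_rot"])
print(p,o["time_s"],proj(w,p))
C=[onz(w,q,.074)[:2] for q in((231,156),(400,154),(388,317),(236,322))]
print(C,np.mean(C,0),[np.degrees(np.arctan2(*(C[a]-C[b])[::-1])) for a,b in((1,0),(2,3),(0,3),(1,2))])
c=onz(w,(279,194),.108);k=onz(w,(317,262),.110);print("vial",c,"knob",k)
t=env.get_image("top");s=env.get_image("scene")
print("tri vial",tri([ray(w,(279,194)),ray(t,(310.7,223)),ray(s,(282.5,221.5))]),"knob",tri([ray(w,(317,262)),ray(t,(337.3,230.3)),ray(s,(293.3,236))]))
```

```text
[ 0.478  -0.3264  0.2315] 4.6 (np.float64(275.52141927778007), np.float64(285.4099356390303))
[array([ 0.4678, -0.2821]), array([ 0.5739, -0.3663]), array([ 0.4814, -0.4871]), array([ 0.3686, -0.4014])] [ 0.4729 -0.3842] [np.float64(-38.44974638472939), np.float64(-37.21632306172936), np.float64(50.276666417244826), np.float64(52.549021512272994)]
vial [ 0.4834 -0.3233  0.108 ] knob [ 0.4722 -0.3837  0.11  ]
tri vial [ 0.4823 -0.3239  0.107 ] knob [ 0.4705 -0.3816  0.113 ]
```

{"api": "arm_command", "payload": {
  "deltas": [
    {"rx": 0,"ry": 0,"rz": 0,"dx": 0.0038,"dy": 0.0014,"dz": 0,"fingers": 0.07},
    {"rx": 0,"ry": 0,"rz": 0,"dx": 0,"dy": 0,"dz": 0.035,"fingers": 0.07},
    {"rx": 0,"ry": 0,"rz": 0,"dx": 0,"dy": 0,"dz": 0.035,"fingers": 0.07},
    {"rx": 0,"ry": 0,"rz": 0,"dx": 0,"dy": 0,"dz": 0.035,"fingers": 0.07},
    {"rx": 0,"ry": 0,"rz": 0,"dx": 0,"dy": 0,"dz": 0.025,"fingers": 0.07},
    {"rx": 0,"ry": 0,"rz": 0,"dx": 0,"dy": 0,"dz": 0.015,"fingers": 0.07},
    {"rx": 0,"ry": 0,"rz": 0,"dx": 0,"dy": 0,"dz": 0.01,"fingers": 0.07},
    {"rx": 0,"ry": 0,"rz": 0,"dx": 0,"dy": 0,"dz": 0,"fingers": 0.07},
    {"rx": 0,"ry": 0,"rz": 0,"dx": 0,"dy": 0,"dz": 0,"fingers": 0.07}
  ]
}}

```text
time_s: 5.6
position: [0.4825, -0.324, 0.077]
tool_rot: [[0.632, 0.775, 0.001], [0.775, -0.632, -0.001], [-0.0, 0.001, -1.0]]
ft_force: [0.5, 0.6, 0.9]
grip_width: 0.0701
gripper_force: 0.0
```

Run:
```python
from h import *
w=env.get_image("wrist");s=env.get_image("scene")
o=np.zeros((420,800,3),np.uint8);o[:,:400]=w["color"][:,80:480];o[:,400:]=cv2.resize(s["color"][170:290,235:349],(400,420))
cv2.imwrite("pics/w3.png",o);print(env.observe()["position"],env.observe()["ft_force"])
```

```text
[ 0.48255189 -0.32407227  0.07735398] [-0.04840597 -0.27632297 -0.50717094]
```

View pics/w3.png

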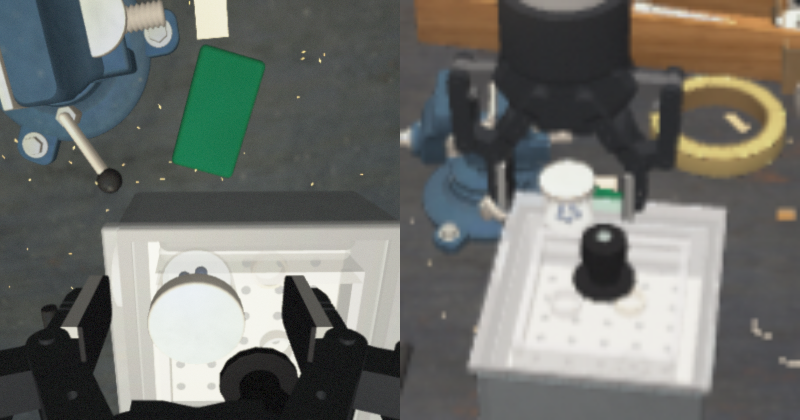

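The vial's cap (195, 320) sits midway between the pads (105 and 290), so I'm closing on it.

{"api": "arm_command", "payload": {
  "deltas": [
    {"rx": 0,"ry": 0,"rz": 0,"dx": 0,"dy": 0,"dz": 0,"fingers": 0.05},
    {"rx": 0,"ry": 0,"rz": 0,"dx": 0,"dy": 0,"dz": 0,"fingers": 0.04},
    {"rx": 0,"ry": 0,"rz": 0,"dx": 0,"dy": 0,"dz": 0,"fingers": 0.03},
    {"rx": 0,"ry": 0,"rz": 0,"dx": 0,"dy": 0,"dz": 0,"fingers": 0.02},
    {"rx": 0,"ry": 0,"rz": 0,"dx": 0,"dy": 0,"dz": 0,"fingers": 0.02},
    {"rx": 0,"ry": 0,"rz": 0,"dx": 0,"dy": 0,"dz": 0,"fingers": 0.02}
  ],
  "squeeze": 25
}}

```text
time_s: 6.3
position: [0.4823, -0.3238, 0.0768]
tool_rot: [[0.632, 0.775, 0.001], [0.775, -0.632, -0.001], [-0.0, 0.001, -1.0]]
ft_force: [-0.8, 0.6, 5.4]
grip_width: 0.0333
gripper_force: 24.6
```

{"api": "arm_command", "payload": {
  "deltas": [
    {"rx": 0,"ry": 0,"rz": 0,"dx": 0,"dy": 0,"dz": -0.005,"fingers": 0.02},
    {"rx": 0,"ry": 0,"rz": 0,"dx": 0,"dy": 0,"dz": -0.015,"fingers": 0.02},
    {"rx": 0,"ry": 0,"rz": 0,"dx": 0,"dy": 0,"dz": -0.03,"fingers": 0.02},
    {"rx": 0,"ry": 0,"rz": 0,"dx": 0,"dy": 0,"dz": -0.03,"fingers": 0.02},
    {"rx": 0,"ry": 0,"rz": 0,"dx": 0,"dy": 0,"dz": -0.03,"fingers": 0.02},
    {"rx": 0,"ry": 0,"rz": 0,"dx": 0,"dy": 0,"dz": -0.03,"fingers": 0.02},
    {"rx": 0,"ry": 0,"rz": 0,"dx": 0,"dy": 0,"dz": -0.015,"fingers": 0.02},
    {"rx": 0,"ry": 0,"rz": 0,"dx": 0,"dy": 0,"dz": 0,"fingers": 0.02}
  ]
}}

```text
time_s: 7.1
position: [0.4826, -0.3242, 0.2334]
tool_rot: [[0.632, 0.775, 0.003], [0.775, -0.632, -0.003], [-0.0, 0.004, -1.0]]
ft_force: [0.3, -0.3, -0.2]
grip_width: 0.0334
gripper_force: 24.9
```

{"api": "arm_command", "payload": {
  "deltas": [
    {"rx": 0,"ry": 0,"rz": 0,"dx": 0.017,"dy": -0.0049,"dz": 0,"fingers": 0.02},
    {"rx": 0,"ry": 0,"rz": 0,"dx": 0.03,"dy": -0.0086,"dz": 0,"fingers": 0.02},
    {"rx": 0,"ry": 0,"rz": 0,"dx": 0.03,"dy": -0.0086,"dz": 0,"fingers": 0.02},
    {"rx": 0,"ry": 0,"rz": 0,"dx": 0.035,"dy": -0.01,"dz": 0,"fingers": 0.02},
    {"rx": 0,"ry": 0,"rz": 0,"dx": 0.035,"dy": -0.01,"dz": 0,"fingers": 0.02},
    {"rx": 0,"ry": 0,"rz": 0,"dx": 0.035,"dy": -0.01,"dz": 0,"fingers": 0.02},
    {"rx": 0,"ry": 0,"rz": 0,"dx": 0.035,"dy": -0.01,"dz": 0,"fingers": 0.02},
    {"rx": 0,"ry": 0,"rz": 0,"dx": 0.035,"dy": -0.01,"dz": 0,"fingers": 0.02},
    {"rx": 0,"ry": 0,"rz": 0,"dx": 0.035,"dy": -0.01,"dz": 0,"fingers": 0.02},
    {"rx": 0,"ry": 0,"rz": 0,"dx": 0.03,"dy": -0.0086,"dz": 0,"fingers": 0.02},
    {"rx": 0,"ry": 0,"rz": 0.075,"dx": 0,"dy": 0,"dz": 0,"fingers": 0.02},
    {"rx": 0,"ry": 0,"rz": 0,"dx": 0,"dy": 0,"dz": 0,"fingers": 0.02}
  ]
}}

```text
time_s: 8.3
position: [0.6117, -0.0189, 0.2296]
tool_rot: [[0.687, 0.726, -0.003], [0.726, -0.687, 0.001], [-0.001, -0.003, -1.0]]
ft_force: [0.3, -0.7, -1.2]
grip_width: 0.0333
gripper_force: 24.9
```

Run:
```python
from h import *
np.set_printoptions(precision=4,suppress=True)
w=env.get_image("wrist");o=env.observe();print(o["position"],o["tool_rot"][1],o["grip_width"],o["gripper_force"],o["ft_force"],o["time_s"])
c=w["color"].copy()
for X in((.6125,-.021,.006),(.5944,.0592,.047),(.5265,-.0039,.047)): cv2.circle(c,tuple(int(round(v)) for v in proj(w,X)),4,(0,0,255),-1)
cv2.imwrite("pics/w4.png",c)
for q in("tray_near","vial"):
    for d in env.tip_of(q,w)[:2]: print(q,d["p"],d["location"],onz(w,d["location"],.006))
```

```text
[ 0.6117 -0.0197  0.2299] [ 0.7271 -0.6865  0.0006] 0.03335688302103356 24.94403511285782 [-0.42    0.3071 -0.8498] 8.35
tray_near 0.68 [277.5, 160.1] [ 0.6206 -0.0107  0.006 ]
vial 0.88 [274.9, 279.1] [ 0.529  -0.1036  0.006 ]
```

View pics/w4.png

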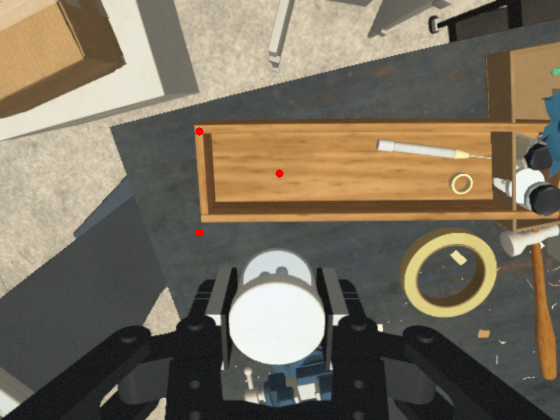

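Run:
```python
from h import *
np.set_printoptions(precision=4,suppress=True)
w=env.get_image("wrist");p=env.observe()["position"];R=np.array(env.observe()["tool_rot"])
a,b,c,d=[onz(w,q,.047) for q in((195,125),(201,221),(480,123),(480,217.5))]
x1=(c-a);x2=(d-b);print(a,b,np.linalg.norm(a-b),[np.degrees(np.arctan2(x[1],x[0])) for x in(x1,x2)])
ax=x1/np.linalg.norm(x1)+x2/np.linalg.norm(x2);ax/=np.linalg.norm(ax)
n=(a+b)/2+.0725*ax;n[2]=.006;print("near",n,R.T@(n-p)); 
n=np.array([.615,-.016,.006]);print(R.T@(n-p),proj(w,n))
```

```text
[0.5958 0.063  0.047 ] [0.5362 0.0001 0.047 ] 0.08669811951293382 [np.float64(-42.728228610287424), np.float64(-42.608013957985996)]
near [ 0.6193 -0.0176  0.006 ] [0.0077 0.0032 0.2248]
[ 0.0059 -0.001   0.2248] (np.float64(275.4588150888463), np.float64(166.48034162990808))
```

{"api": "arm_command", "payload": {
  "deltas": [
    {"rx": 0,"ry": 0,"rz": 0,"dx": 0.0065,"dy": 0.0025,"dz": 0,"fingers": 0.02},
    {"rx": 0,"ry": 0,"rz": 0,"dx": 0,"dy": 0,"dz": 0.02,"fingers": 0.02},
    {"rx": 0,"ry": 0,"rz": 0,"dx": 0,"dy": 0,"dz": 0.035,"fingers": 0.02},
    {"rx": 0,"ry": 0,"rz": 0,"dx": 0,"dy": 0,"dz": 0.035,"fingers": 0.02},
    {"rx": 0,"ry": 0,"rz": 0,"dx": 0,"dy": 0,"dz": 0.035,"fingers": 0.02},
    {"rx": 0,"ry": 0,"rz": 0,"dx": 0,"dy": 0,"dz": 0.035,"fingers": 0.02},
    {"rx": 0,"ry": 0,"rz": 0,"dx": 0,"dy": 0,"dz": 0.025,"fingers": 0.02},
    {"rx": 0,"ry": 0,"rz": 0,"dx": 0,"dy": 0,"dz": 0.015,"fingers": 0.02},
    {"rx": 0,"ry": 0,"rz": 0,"dx": 0,"dy": 0,"dz": 0.004,"fingers": 0.02},
    {"rx": 0,"ry": 0,"rz": 0,"dx": 0,"dy": 0,"dz": 0,"fingers": 0.02},
    {"rx": 0,"ry": 0,"rz": 0,"dx": 0,"dy": 0,"dz": 0,"fingers": 0.02}
  ]
}}

```text
time_s: 9.6
position: [0.6191, -0.0179, 0.0283]
tool_rot: [[0.688, 0.726, 0.002], [0.726, -0.688, -0.0], [0.001, 0.002, -1.0]]
ft_force: [0.6, 0.4, -1.0]
grip_width: 0.0331
gripper_force: 24.9
```

Run:
```python
from h import *
w=env.get_image("wrist");s=env.get_image("scene")
o=np.zeros((420,800,3),np.uint8);o[:,:400]=w["color"][:,80:480];o[:,400:]=cv2.resize(s["color"][130:230,230:325],(400,420))
cv2.imwrite("pics/w5.png",o);print(env.observe()["position"],env.observe()["ft_force"])
```

```text
[ 0.61902317 -0.01784801  0.02843646] [-0.20422417 -0.35986955 -0.36849913]
```

View pics/w5.png

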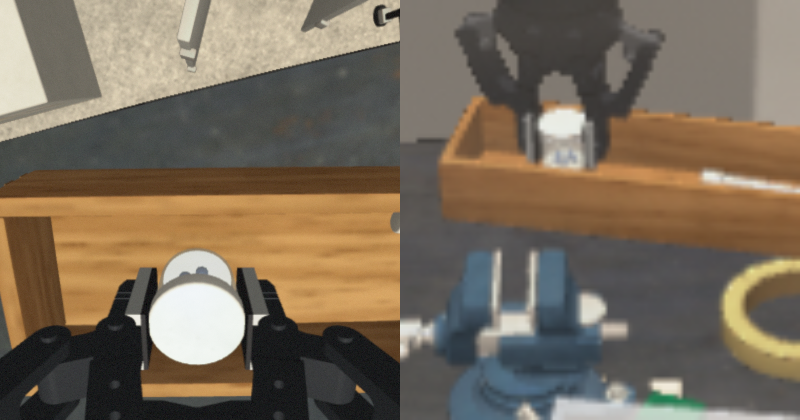

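The vial hangs upright inside the tray, with its cap at (195, 320) and walls on both sides. I'm lowering it in small steps.

{"api": "arm_command", "payload": {
  "deltas": [
    {"rx": 0,"ry": 0,"rz": 0,"dx": 0,"dy": 0,"dz": 0.004,"fingers": 0.02},
    {"rx": 0,"ry": 0,"rz": 0,"dx": 0,"dy": 0,"dz": 0.004,"fingers": 0.02},
    {"rx": 0,"ry": 0,"rz": 0,"dx": 0,"dy": 0,"dz": 0.004,"fingers": 0.02},
    {"rx": 0,"ry": 0,"rz": 0,"dx": 0,"dy": 0,"dz": 0.003,"fingers": 0.02},
    {"rx": 0,"ry": 0,"rz": 0,"dx": 0,"dy": 0,"dz": 0.001,"fingers": 0.02},
    {"rx": 0,"ry": 0,"rz": 0,"dx": 0,"dy": 0,"dz": 0,"fingers": 0.02},
    {"rx": 0,"ry": 0,"rz": 0,"dx": 0,"dy": 0,"dz": 0,"fingers": 0.02}
  ]
}}

```text
time_s: 10.4
position: [0.6185, -0.0177, 0.0114]
tool_rot: [[0.688, 0.726, 0.0], [0.726, -0.688, -0.0], [0.0, 0.0, -1.0]]
ft_force: [0.2, -0.9, 0.4]
grip_width: 0.0333
gripper_force: 24.9
```

{"api": "arm_command", "payload": {
  "deltas": [
    {"rx": 0,"ry": 0,"rz": 0,"dx": 0,"dy": 0,"dz": 0.001,"fingers": 0.02},
    {"rx": 0,"ry": 0,"rz": 0,"dx": 0,"dy": 0,"dz": 0.001,"fingers": 0.02},
    {"rx": 0,"ry": 0,"rz": 0,"dx": 0,"dy": 0,"dz": 0,"fingers": 0.02},
    {"rx": 0,"ry": 0,"rz": 0,"dx": 0,"dy": 0,"dz": 0,"fingers": 0.02}
  ]
}}

```text
time_s: 10.8
position: [0.6185, -0.0177, 0.0093]
tool_rot: [[0.688, 0.726, 0.0], [0.726, -0.688, 0.0], [0.0, 0.0, -1.0]]
ft_force: [0.5, 0.8, -0.3]
grip_width: 0.033
gripper_force: 24.9
```

{"api": "arm_command", "payload": {
  "deltas": [
    {"rx": 0,"ry": 0,"rz": 0,"dx": 0,"dy": 0,"dz": 0.001,"fingers": 0.02},
    {"rx": 0,"ry": 0,"rz": 0,"dx": 0,"dy": 0,"dz": 0,"fingers": 0.02},
    {"rx": 0,"ry": 0,"rz": 0,"dx": 0,"dy": 0,"dz": 0,"fingers": 0.02}
  ]
}}

```text
time_s: 11.1
position: [0.6185, -0.0178, 0.0084]
tool_rot: [[0.688, 0.726, 0.0], [0.726, -0.688, -0.0], [0.0, 0.0, -1.0]]
ft_force: [0.9, 0.0, 0.0]
grip_width: 0.0332
gripper_force: 25.0
```

{"api": "arm_command", "payload": {
  "deltas": [
    {"rx": 0,"ry": 0,"rz": 0,"dx": 0,"dy": 0,"dz": 0.001,"fingers": 0.02},
    {"rx": 0,"ry": 0,"rz": 0,"dx": 0,"dy": 0,"dz": 0,"fingers": 0.02},
    {"rx": 0,"ry": 0,"rz": 0,"dx": 0,"dy": 0,"dz": 0,"fingers": 0.02}
  ]
}}

```text
time_s: 11.4
position: [0.6187, -0.0177, 0.0083]
tool_rot: [[0.688, 0.726, 0.001], [0.726, -0.688, -0.0], [0.001, 0.001, -1.0]]
ft_force: [-2.1, -0.6, 7.6]
grip_width: 0.0332
gripper_force: 25.3
```

Contact at 7.6 N, so I'm letting go.

{"api": "arm_command", "payload": {
  "deltas": [
    {"rx": 0,"ry": 0,"rz": 0,"dx": 0,"dy": 0,"dz": 0,"fingers": 0.038},
    {"rx": 0,"ry": 0,"rz": 0,"dx": 0,"dy": 0,"dz": 0,"fingers": 0.045},
    {"rx": 0,"ry": 0,"rz": 0,"dx": 0,"dy": 0,"dz": 0,"fingers": 0.055},
    {"rx": 0,"ry": 0,"rz": 0,"dx": 0,"dy": 0,"dz": 0,"fingers": 0.06},
    {"rx": 0,"ry": 0,"rz": 0,"dx": 0,"dy": 0,"dz": 0,"fingers": 0.06},
    {"rx": 0,"ry": 0,"rz": 0,"dx": 0,"dy": 0,"dz": -0.01,"fingers": 0.06},
    {"rx": 0,"ry": 0,"rz": 0,"dx": 0,"dy": 0,"dz": -0.03,"fingers": 0.06},
    {"rx": 0,"ry": 0,"rz": 0,"dx": 0,"dy": 0,"dz": -0.04,"fingers": 0.06},
    {"rx": 0,"ry": 0,"rz": 0,"dx": 0,"dy": 0,"dz": -0.04,"fingers": 0.06},
    {"rx": 0,"ry": 0,"rz": 0,"dx": 0,"dy": 0,"dz": -0.04,"fingers": 0.06},
    {"rx": 0,"ry": 0,"rz": 0,"dx": 0,"dy": 0,"dz": -0.04,"fingers": 0.06},
    {"rx": 0,"ry": 0,"rz": 0,"dx": 0,"dy": 0,"dz": -0.02,"fingers": 0.06}
  ]
}}

```text
time_s: 12.6
position: [0.619, -0.0178, 0.2322]
tool_rot: [[0.688, 0.726, 0.006], [0.726, -0.688, -0.001], [0.003, 0.005, -1.0]]
ft_force: [0.1, 0.3, 0.4]
grip_width: 0.0602
gripper_force: 0.0
```

Run:
```python
from h import *
np.set_printoptions(precision=4,suppress=True)
w=env.get_image("wrist");s=env.get_image("scene");o=env.observe()
print(o["position"],o["time_s"],o["grip_width"],[(d["p"],onz(w,d["location"],.006)) for d in env.tip_of("vial",w)[:2]],[(d["p"],onz(s,d["location"],.006)) for d in env.tip_of("vial",s)[:3]])
o=np.zeros((420,800,3),np.uint8);o[:,:400]=w["color"][:,80:480];o[:,400:]=cv2.resize(s["color"][130:230,230:325],(400,420))
cv2.imwrite("pics/w6.png",o)
```

```text
[ 0.6193 -0.0178  0.2315] 12.7 0.060319956471824455 [(0.93, array([ 0.6189, -0.0173,  0.006 ]))] [(0.47, array([ 0.6206, -0.0112,  0.006 ]))]
```

View pics/w6.png

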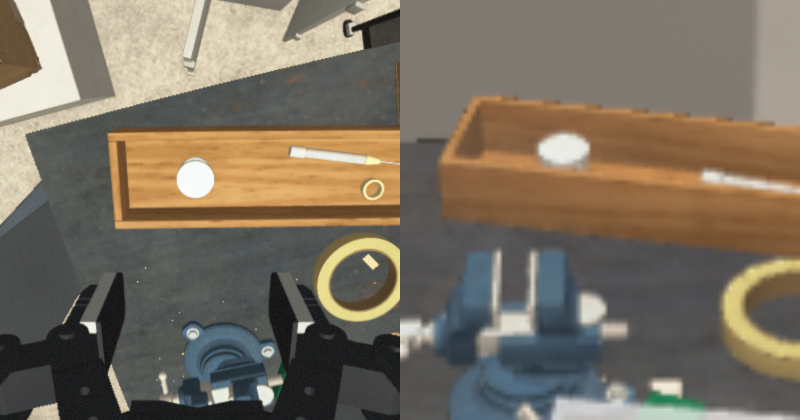

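The vial stands upright mid-tray (cap at (195, 178) in the wrist view). On to the knob.

{"api": "arm_command", "payload": {
  "deltas": [
    {"rx": 0,"ry": 0,"rz": 0,"dx": -0.0267,"dy": 0.0104,"dz": 0,"fingers": 0.06},
    {"rx": 0,"ry": 0,"rz": 0,"dx": -0.0378,"dy": 0.0148,"dz": 0,"fingers": 0.06},
    {"rx": 0,"ry": 0,"rz": 0,"dx": -0.0378,"dy": 0.0148,"dz": 0,"fingers": 0.06},
    {"rx": 0,"ry": 0,"rz": 0,"dx": -0.0378,"dy": 0.0148,"dz": 0,"fingers": 0.06},
    {"rx": 0,"ry": 0,"rz": 0,"dx": -0.0378,"dy": 0.0148,"dz": 0,"fingers": 0.06},
    {"rx": 0,"ry": 0,"rz": 0,"dx": -0.0378,"dy": 0.0148,"dz": 0,"fingers": 0.06},
    {"rx": 0,"ry": 0,"rz": 0,"dx": -0.0378,"dy": 0.0148,"dz": 0,"fingers": 0.06},
    {"rx": 0,"ry": 0,"rz": 0,"dx": -0.0378,"dy": 0.0148,"dz": 0,"fingers": 0.06},
    {"rx": 0,"ry": 0,"rz": 0,"dx": -0.0378,"dy": 0.0148,"dz": 0,"fingers": 0.06},
    {"rx": 0,"ry": 0,"rz": 0,"dx": -0.0378,"dy": 0.0149,"dz": 0,"fingers": 0.06},
    {"rx": 0,"ry": 0,"rz": -0.075,"dx": 0,"dy": 0,"dz": 0,"fingers": 0.06},
    {"rx": 0,"ry": 0,"rz": 0,"dx": 0,"dy": 0,"dz": 0,"fingers": 0.06}
  ]
}}

```text
time_s: 14.0
position: [0.4693, -0.3833, 0.2255]
tool_rot: [[0.633, 0.774, -0.002], [0.774, -0.633, 0.003], [0.001, -0.003, -1.0]]
ft_force: [0.7, 0.9, 0.1]
grip_width: 0.0599
gripper_force: 0.0
```

Run:
```python
from h import *
np.set_printoptions(precision=4,suppress=True)
w=env.get_image("wrist");o=env.observe();p=np.array(o["position"]);R=np.array(o["tool_rot"]);print(p,R,o["time_s"],o["grip_width"])
for d in env.tip_of("lid_knob",w)[:2]: X=onz(w,d["location"],.101);print(d["p"],d["location"],X,R.T@(X-p))
x0,y0=[int(round(v)) for v in proj(w,(.471,-.383,.11))];print(x0,y0)
g=cv2.cvtColor(w["color"],cv2.COLOR_BGR2GRAY);g=cv2.GaussianBlur(g,(3,3),0)
c=cv2.HoughCircles(g[y0-50:y0+50,x0-50:x0+50],cv2.HOUGH_GRADIENT,1,10,param1=100,param2=12,minRadius=10,maxRadius=30)
if c is not None:
  for q in c[0][:5]: u=(q[0]+x0-50,q[1]+y0-50);print("circ",u,q[2],onz(w,u,.110),onz(w,u,.075))
m=(g<70).astype(np.uint8);n,l,st,ce=cv2.connectedComponentsWithStats(m)
i=l[y0,x0];print("dark",st[i],ce[i])
```

```text
[ 0.4698 -0.3825  0.2259] [[ 0.6333  0.7739 -0.0016]
 [ 0.7739 -0.6333  0.0023]
 [ 0.0007 -0.0027 -1.    ]] 14.05 0.06010557455457924
0.96 [282.2, 202.0] [ 0.4723 -0.3863  0.101 ] [-0.0014  0.0046  0.1249]
278 203
circ (np.float32(279.5), np.float32(198.5)) 20.0 [ 0.4741 -0.3809  0.11  ] [ 0.4678 -0.3889  0.075 ]
circ (np.float32(274.5), np.float32(189.5)) 18.8 [ 0.4756 -0.3735  0.11  ] [ 0.4694 -0.3805  0.075 ]
circ (np.float32(280.5), np.float32(208.5)) 23.9 [ 0.47   -0.3871  0.11  ] [ 0.4631 -0.396   0.075 ]
circ (np.float32(254.5), np.float32(218.5)) 27.1 [ 0.4506 -0.3811  0.11  ] [ 0.441  -0.3892  0.075 ]
circ (np.float32(285.5), np.float32(189.5)) 18.2 [ 0.4816 -0.3784  0.11  ] [ 0.4763 -0.3861  0.075 ]
dark [     0      0    560    420 166485] [267.4496 184.8693]
```

{"api": "arm_command", "payload": {
  "deltas": [
    {"rx": 0,"ry": 0,"rz": 0,"dx": 0.0008,"dy": 0.0026,"dz": 0.01,"fingers": 0.06},
    {"rx": 0,"ry": 0,"rz": 0,"dx": 0,"dy": 0,"dz": 0.035,"fingers": 0.06},
    {"rx": 0,"ry": 0,"rz": 0,"dx": 0,"dy": 0,"dz": 0.035,"fingers": 0.06},
    {"rx": 0,"ry": 0,"rz": 0,"dx": 0,"dy": 0,"dz": 0.03,"fingers": 0.06},
    {"rx": 0,"ry": 0,"rz": 0,"dx": 0,"dy": 0,"dz": 0.02,"fingers": 0.06},
    {"rx": 0,"ry": 0,"rz": 0,"dx": 0,"dy": 0,"dz": 0.01,"fingers": 0.06},
    {"rx": 0,"ry": 0,"rz": 0,"dx": 0,"dy": 0,"dz": 0.003,"fingers": 0.06},
    {"rx": 0,"ry": 0,"rz": 0,"dx": 0,"dy": 0,"dz": 0,"fingers": 0.06},
    {"rx": 0,"ry": 0,"rz": 0,"dx": 0,"dy": 0,"dz": 0,"fingers": 0.06}
  ],
  "squeeze": 30
}}

```text
time_s: 15.0
position: [0.4732, -0.3841, 0.0854]
tool_rot: [[0.632, 0.775, 0.001], [0.775, -0.632, -0.002], [-0.0, 0.002, -1.0]]
ft_force: [-0.7, 0.6, 0.6]
grip_width: 0.06
gripper_force: 0.0
```

Run:
```python
from h import *
np.set_printoptions(precision=4,suppress=True)
w=env.get_image("wrist");o=env.observe();p=np.array(o["position"]);R=np.array(o["tool_rot"]);print(p,o["ft_force"])
for n in("wrist","top","scene"):
    im=env.get_image(n)
    for d in env.tip_of("lid_knob",im)[:2]: X=onz(im,d["location"],.101);print(n,d["p"],d["location"],X,R.T@(X-p))
print(proj(w,(.4725,-.384,.101)))
```

```text
[ 0.4731 -0.3841  0.0854] [-0.3363  0.6205  1.0113]
wrist 0.71 [275.7, 307.4] [ 0.4727 -0.3848  0.101 ] [-0.0008  0.0001 -0.0156]
wrist 0.23 [276.6, 266.5] [ 0.4841 -0.3714  0.101 ] [ 0.0168  0.0005 -0.0156]
top 0.81 [338.6, 227.0] [ 0.4749 -0.3845  0.101 ] [ 0.0008  0.0016 -0.0156]
top 0.55 [379.2, 283.9] [ 0.3553 -0.4691  0.101 ] [-0.1404 -0.0376 -0.0156]
scene 0.86 [296.4, 241.8] [ 0.4765 -0.388   0.101 ] [-0.0009  0.0051 -0.0156]
(np.float64(273.9038111593272), np.float64(306.43934022695817))
```

{"api": "arm_command", "payload": {
  "deltas": [
    {"rx": 0,"ry": 0,"rz": 0,"dx": 0,"dy": 0,"dz": 0.002,"fingers": 0.05},
    {"rx": 0,"ry": 0,"rz": 0,"dx": 0,"dy": 0,"dz": 0,"fingers": 0.04},
    {"rx": 0,"ry": 0,"rz": 0,"dx": 0,"dy": 0,"dz": 0,"fingers": 0.032},
    {"rx": 0,"ry": 0,"rz": 0,"dx": 0,"dy": 0,"dz": 0,"fingers": 0.025},
    {"rx": 0,"ry": 0,"rz": 0,"dx": 0,"dy": 0,"dz": 0,"fingers": 0.015},
    {"rx": 0,"ry": 0,"rz": 0,"dx": 0,"dy": 0,"dz": 0,"fingers": 0.015},
    {"rx": 0,"ry": 0,"rz": 0,"dx": 0,"dy": 0,"dz": 0,"fingers": 0.015}
  ],
  "squeeze": 38
}}

```text
time_s: 16.05
position: [0.4727, -0.3838, 0.0824]
tool_rot: [[0.632, 0.775, -0.0], [0.775, -0.632, -0.0], [-0.0, -0.0, -1.0]]
ft_force: [0.1, 0.4, 2.2]
grip_width: 0.0268
gripper_force: 37.5
```

{"api": "arm_command", "payload": {
  "deltas": [
    {"rx": 0,"ry": 0,"rz": 0,"dx": 0,"dy": 0,"dz": -0.001,"fingers": 0.015},
    {"rx": 0,"ry": 0,"rz": 0,"dx": 0,"dy": 0,"dz": -0.001,"fingers": 0.015},
    {"rx": 0,"ry": 0,"rz": 0,"dx": 0,"dy": 0,"dz": -0.001,"fingers": 0.015},
    {"rx": 0,"ry": 0,"rz": 0,"dx": 0,"dy": 0,"dz": 0,"fingers": 0.015},
    {"rx": 0,"ry": 0,"rz": 0,"dx": 0,"dy": 0,"dz": 0,"fingers": 0.015}
  ]
}}

```text
time_s: 16.55
position: [0.4724, -0.3835, 0.0845]
tool_rot: [[0.632, 0.775, -0.001], [0.775, -0.632, 0.001], [0.0, -0.002, -1.0]]
ft_force: [1.8, -1.8, -14.7]
grip_width: 0.0269
gripper_force: 38.6
```

Holding at 14.7 N of pull with the lid up about 2 mm. I'm continuing slowly.

{"api": "arm_command", "payload": {
  "deltas": [
    {"rx": 0,"ry": 0,"rz": 0,"dx": 0,"dy": 0,"dz": -0.001,"fingers": 0.015},
    {"rx": 0,"ry": 0,"rz": 0,"dx": 0,"dy": 0,"dz": -0.001,"fingers": 0.015},
    {"rx": 0,"ry": 0,"rz": 0,"dx": 0,"dy": 0,"dz": -0.001,"fingers": 0.015},
    {"rx": 0,"ry": 0,"rz": 0,"dx": 0,"dy": 0,"dz": -0.001,"fingers": 0.015},
    {"rx": 0,"ry": 0,"rz": 0,"dx": 0,"dy": 0,"dz": 0,"fingers": 0.015},
    {"rx": 0,"ry": 0,"rz": 0,"dx": 0,"dy": 0,"dz": 0,"fingers": 0.015}
  ]
}}

```text
time_s: 17.15
position: [0.4727, -0.3839, 0.0904]
tool_rot: [[0.632, 0.775, 0.001], [0.775, -0.632, -0.001], [-0.0, 0.001, -1.0]]
ft_force: [-2.9, 3.2, 2.7]
grip_width: 0.0266
gripper_force: 40.2
```

{"api": "arm_command", "payload": {
  "deltas": [
    {"rx": 0,"ry": 0,"rz": 0,"dx": 0,"dy": 0,"dz": -0.001,"fingers": 0.015},
    {"rx": 0,"ry": 0,"rz": 0,"dx": 0,"dy": 0,"dz": -0.0015,"fingers": 0.015},
    {"rx": 0,"ry": 0,"rz": 0,"dx": 0,"dy": 0,"dz": -0.0015,"fingers": 0.015},
    {"rx": 0,"ry": 0,"rz": 0,"dx": 0,"dy": 0,"dz": -0.0015,"fingers": 0.015},
    {"rx": 0,"ry": 0,"rz": 0,"dx": 0,"dy": 0,"dz": -0.0015,"fingers": 0.015},
    {"rx": 0,"ry": 0,"rz": 0,"dx": 0,"dy": 0,"dz": -0.0015,"fingers": 0.015},
    {"rx": 0,"ry": 0,"rz": 0,"dx": 0,"dy": 0,"dz": -0.0015,"fingers": 0.015},
    {"rx": 0,"ry": 0,"rz": 0,"dx": 0,"dy": 0,"dz": -0.0015,"fingers": 0.015},
    {"rx": 0,"ry": 0,"rz": 0,"dx": 0,"dy": 0,"dz": -0.001,"fingers": 0.015},
    {"rx": 0,"ry": 0,"rz": 0,"dx": 0,"dy": 0,"dz": 0,"fingers": 0.015},
    {"rx": 0,"ry": 0,"rz": 0,"dx": 0,"dy": 0,"dz": 0,"fingers": 0.015},
    {"rx": 0,"ry": 0,"rz": 0,"dx": 0,"dy": 0,"dz": 0,"fingers": 0.015}
  ]
}}

```text
time_s: 18.35
position: [0.4727, -0.3838, 0.1017]
tool_rot: [[0.632, 0.775, -0.0], [0.775, -0.632, 0.0], [0.0, -0.0, -1.0]]
ft_force: [0.1, 0.5, -2.6]
grip_width: 0.0268
gripper_force: 39.7
```

Run:
```python
from h import *
np.set_printoptions(precision=4,suppress=True)
w=env.get_image("wrist");t=env.get_image("top");s=env.get_image("scene")
o=env.observe();print(o["position"],o["ft_force"],o["wrist_torque"],o["gripper_force"],o["grip_width"],o["time_s"],np.abs(o["qvel"]).max())
for q in("lid_knob","lid"):
    a=env.tip_of(q,t);b=env.tip_of(q,s);c=env.tip_of(q,w)
    print(q,[(i["p"],i["location"]) for i in a[:1]+b[:1]+c[:1]])
    if a and b: print(tri([ray(t,a[0]["location"]),ray(s,b[0]["location"])]))
print([(d["p"],onz(t,d["location"],.006)) for d in env.tip_of("vial",t)[:2]])
```

```text
[ 0.4727 -0.3838  0.1017] [-0.1162  0.9845 -2.2236] [0.0331 0.0167 0.0423] 39.73752558231354 0.026924204710726193 18.5 0.0782359731448981
lid_knob [(0.56, [338.7, 223.5]), (0.74, [295.8, 235.5]), (0.98, [279.2, 313.8])]
[ 0.4792 -0.3831  0.1136]
lid [(0.81, [336.6, 229.1]), (0.92, [293.6, 248.7]), (0.75, [278.7, 266.4])]
[ 0.4739 -0.3822  0.0785]
[(0.66, array([ 0.3969, -0.466 ,  0.006 ]))]
```

{"api": "arm_command", "payload": {
  "deltas": [
    {"rx": 0,"ry": 0,"rz": 0,"dx": 0,"dy": 0,"dz": -0.0015,"fingers": 0.015},
    {"rx": 0,"ry": 0,"rz": 0,"dx": 0,"dy": 0,"dz": -0.0015,"fingers": 0.015},
    {"rx": 0,"ry": 0,"rz": 0,"dx": 0,"dy": 0,"dz": 0,"fingers": 0.015},
    {"rx": 0,"ry": 0,"rz": 0,"dx": 0,"dy": 0,"dz": 0,"fingers": 0.015},
    {"rx": 0,"ry": 0,"rz": 0,"dx": 0,"dy": 0,"dz": 0,"fingers": 0.015}
  ]
}}

```text
time_s: 19.35
position: [0.4727, -0.3838, 0.1048]
tool_rot: [[0.632, 0.775, -0.0], [0.775, -0.632, 0.0], [0.0, -0.0, -1.0]]
ft_force: [-0.6, 0.7, -2.0]
grip_width: 0.0271
gripper_force: 39.7
```

Run:
```python
from h import *
w=env.get_image("wrist");p=np.array(env.observe()["position"])
print(p,env.observe()["ft_force"],[d["location"] for d in env.tip_of("lid_knob",w)[:1]],[proj(w,p+[0,0,h]) for h in(.009,.014,.019,.024)])
print(env.close_job())
```

```text
[ 0.47268653 -0.38380167  0.10477725] [-0.05946277 -0.349134   -2.1643268 ] [] [(np.float64(275.34232333212265), np.float64(296.6790879608469)), (np.float64(275.30425461897477), np.float64(303.38199447769813)), (np.float64(275.2637400215874), np.float64(310.5195671317795)), (np.float64(275.2205417806577), np.float64(318.1345169485302))]
the job is handed in; nothing more can be done
None
```

I handed the job in at about 19 s: the vial stands upright in the tray, and the lid is held level by its knob about 22 mm above its seat, free of the seal. The hand-in gave no verdict; the last pull on the wrist (about 2.2 N) matches the lid's weight alone.

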